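Line the condiments up by height

ROBOT

A 6-joint arm with a two-finger parallel gripper is mounted at the origin on a cart in front of the work surface, level with it; the furniture and walls round the work are solid. World frame = base frame: x ahead of the robot, y to its left, z up, the work surface at z = 0. Lengths are in mm, angles in rad, forces in N, time in s.
With the tool pointing down it reaches from about 275 to 750 mm from the base axis. Payload 10.2 kg.
Tool frame: the origin (TCP) lies at the very end of the fingers, on their centre line; the grasp point (between the pads) lies 19 mm behind it; z points along the fingers, y is the line along which they close (so a half turn about z gives the same grasp; the last joint's range is limited). The gripper opens to 85 mm and grips with 20 to 120 N. Pads are 22 mm wide; open, the fingers measure 114 mm over their backs; the gripper's body (76 mm by 85 mm) begins 54 mm behind the grasp point. The pads swing forward as they close: fully open they stand 13 mm farther back than shut.
Start: joints at [-1.523, 0.313, 1.498, -0, 1.331, -0.223], TCP at [140.425, -505.877, 231.294] pointing down, gripper open.
Joint ranges: [-2.94, 2.94], [-0.97, 2.17], [0.19, 2.56], [-1.23, 4.37], [0.02, 3.11], [-2.88, 2.88]. Speed limits (rad/s): [2.39, 2.39, 3.01, 3.14, 3.14, 3.14].

INTERFACE

Orientations are given as a unit quaternion [w, x, y, z].
In Python, from rig import ctrl, optics gives the robot as it stands. The module is installed in compiled form; this text tells all that it offers.
- The arm moves only by the shell command python3 -m handwheel 'ROWS' [FORCE]. ROWS is JSON, a list that holds one entry, the list of rows, each a list of 5 numbers: the gripper command: -1 is fully open, 1 is shut, values between are in proportion, then the shift along the world's x, y, z in units of 50 mm (1.0 is 50 mm), then the turn about the world's z in units of 8 degrees (1.0 is 8 degrees). In form: [[[gripper, tx, ty, tz, twist], ...]]. A call has 1 to 10 rows; each row shifts and turns the commanded pose from where the row before left it; what a row does not reach is not made up. A row lasts 1/10 s, in which the tool goes at most 50 mm and 8.59 degrees, less where a joint would pass 70% of its speed; a pose out of reach is approached as far as the arm can. A call is refused whole if a number of a shift passes 1 or a number of a turn 1, either way. A call with a gripper value outside its range is refused whole. The fingers move at their own pace and stop on an object; FORCE is the grip in N (left out, the last holds). Time passes only in rows, so rows that do not move let the fingers close. It gives the time, the measured TCP pose, the force, the opening and the grip force at its end, in the units of the state.
- ctrl.sense(): the state, without advancing time (a new reading comes with each control period).
- optics.capture(name): name is "side" or "top"; returns a dict with "img" (420x560x3 uint8, blue, green, red), "K" (3x3 intrinsics, pixels), "dist_coeffs" ([k1, k2, p1, p2, k3] as OpenCV has them; the pictures are not rectified), "R" (3x3) and "t" (3): a world point X has camera coordinates R X + t. Camera axes: x right, y down, z forward; pixel columns grow to the right and rows downward; lengths in mm; the calibration is good to about 2 mm. A picture is of the moment at which its call begins. There is no depth.
- ctrl.finish_job(): hands the job in; it is judged then, once.
The state is a dict: "time_s": time; "joints": joint angles; "dq": joint speeds; "tau": joint torques, N m; "eef_pos": TCP position; "ee_rot": TCP orientation; "force": force on the tool from outside, world axes, zero at the start; "wrist_torque": the same for the moment, N m; "grip_width": opening from 0.0 (shut) to 1.0 (fully open); "grip_force": force on a finger pad.
Only numpy, scipy, OpenCV 4.12 (cv2) and the standard library are available. Lean on these libraries where they do the work, as an engineer would, in place of code of your own. Each camera call takes 0.05 s, during which the arm holds its last target. There are 200 camera calls.

TASK

Line up the pepper mill, the yellow-lidded spice jar, the salt shaker and the small black-lidded jar on the board in order of height, one standing upright in the middle of each coaster: the tallest on the coaster at the end next to the red kitchen timer, then the next tallest, and so on down to the shortest at the far end. The coasters' colours do not matter. Leave the timer where it is, and do not tip any of the four over on the way.

Things in the scene. Friction and masses are not known exactly. Their poses are not given: they have to be found in the camera images.
- pepper_mill: Dark brown wooden pepper mill, 135 mm tall: the tallest of the four. Origin: centre of its underside, z up. Round body 58 mm across at the foot, topped by a rounded head 50 mm across from 98 to 124 mm above the foot, with a small steel nut above it to 135 mm. Grip the head, at 110 mm height. 0.18 kg, give or take a third. The head does not turn.
- spice_jar: Clear spice jar with a yellow lid, 100 mm tall: the second tallest. Origin: centre of its underside, z up. Roughly square-round, 44 mm across at all heights. Grip at about 70 mm height. 0.11 kg, give or take a third.
- salt_shaker: Glass salt shaker with white salt and a pale grey domed top, 90 mm tall: the third tallest. Origin: centre of its underside, z up. Round, about 44 mm across at most, tapering above 66 mm to 34 mm. Grip at about 45 mm height. 0.10 kg, give or take a third.
- small_jar: Small jar of pale yellow contents with a black lid, 66 mm tall: the shortest. Origin: centre of its underside, z up. Round, 51 mm across at most. Grip at about 42 mm height. 0.17 kg, give or take a third.
- condiment_board: Pale oak board, 104 x 372 x 10 mm, lying flat and fixed on the worktop; the four coasters lie on it in one row. Origin: centre of its underside; its y axis runs along its length (along the row), its x axis across. The coaster centres lie at about y = -138, -46, 46 and 138 mm (each within 4 mm) and x = 0 (within 8 mm) in its frame.
- timer: Wind-up kitchen timer, red below and cream above, 63 mm across and 60 mm tall, standing loose beyond one end of the board (at y = about +225 or -225 mm in the board's frame); a yoghurt pot stands beyond the other end. It marks the end where the tallest goes. Origin: centre of its underside.
- coaster_white: Round white coaster, 74 mm across and 4 mm thick, fixed flat on the board; one of four that differ only in colour, and which of the four places in the row it has varies. Origin: centre of its underside, 10 mm above the worktop; things stand on its top, 14 mm above the worktop.
- coaster_blue: Round blue coaster, 74 mm across and 4 mm thick, fixed flat on the board; one of four that differ only in colour, and which of the four places in the row it has varies. Origin: centre of its underside, 10 mm above the worktop; things stand on its top, 14 mm above the worktop.
- coaster_red: Round red coaster, 74 mm across and 4 mm thick, fixed flat on the board; one of four that differ only in colour, and which of the four places in the row it has varies. Origin: centre of its underside, 10 mm above the worktop; things stand on its top, 14 mm above the worktop.
- coaster_black: Round black coaster, 74 mm across and 4 mm thick, fixed flat on the board; one of four that differ only in colour, and which of the four places in the row it has varies. Origin: centre of its underside, 10 mm above the worktop; things stand on its top, 14 mm above the worktop.
Things that resemble listed ones, but are neither listed nor needed, are in the scene too. Leave any turquoise look-alike of the small_jar alone.

How it is judged:
By the outcome, as a careful person would: the job done as asked, in the order asked, and still so for the second after the job is handed in, with the robot touching nothing.
It also fails if it takes over 96 s, if anything falls off the work surface, if the arm or the gripper's body presses on something with over 40 N, if the wrist force passes 120 N, or if a joint passes its speed limit or range.

## Working session

There is one attempt and no reset: what is moved stays moved. The work goes in short steps, Python scripts to look and compute and a shell command to move; the robot and the scene stay as the last step left them, time stands still between calls to the robot, and variables do not carry over. Pictures are saved under pics/ and viewed, at most 19 in all, crops included, and the job is handed in when it is done.

```bash
mkdir -p pics; cat > h.py <<'E'
import numpy as np, cv2
from rig import ctrl, optics
def grab(n,f=None):
    c=optics.capture(n)
    if f: cv2.imwrite('pics/'+f,c['img'])
    return c
def ray(c,u,v,z):
    p=cv2.undistortPoints(np.array([[[u,v]]],float),np.array(c['K']),np.array(c['dist_coeffs']))[0,0]
    R=np.array(c['R']);t=np.array(c['t']).ravel()
    o=-R.T@t; d=R.T@np.array([p[0],p[1],1.])
    return o+d*(z-o[2])/d[2]
def proj(c,X):
    R=np.array(c['R'],float)
    return cv2.projectPoints(np.array([X],float),cv2.Rodrigues(R)[0],np.array(c['t'],float).ravel(),np.array(c['K']),np.array(c['dist_coeffs']))[0][0,0]
E
python3 - <<'E'
from h import *
for n in('top','side'):
    c=grab(n,n+'0.png'); R=np.array(c['R']); print(n,(-R.T@np.array(c['t']).ravel()).round(),R[2].round(2),c['K'][0][0])
print(ctrl.sense())
E
```

```text
top [ 433.   47. 1042.] [ 0.18 -0.01 -0.98] 423.5078440818322
side [ 79. 884. 582.] [ 0.47 -0.75 -0.47] 482.7790575446738
{'time_s': 0.1, 'joints': array([-1.52341825e+00,  3.13403410e-01,  1.49835573e+00,  9.92874578e-06,
        1.33100245e+00, -2.23384788e-01]), 'dq': array([-0.0007012 ,  0.00024721, -0.00320772,  0.00127603,  0.00249219,
       -0.00049419]), 'tau': array([ 2.80863584e-03, -4.12900758e+01, -2.60146397e+01, -2.01377038e-04,
        3.06902708e-03, -6.98576184e-07]), 'eef_pos': array([ 140.40731085, -505.64005685,  230.78953735]), 'ee_rot': array([-5.81784327e-04,  9.90849912e-01,  1.34967070e-01,  5.61719231e-05]), 'force': array([ 0.74555484, -0.3153495 , -0.51569775]), 'wrist_torque': array([0.03283019, 0.05446163, 0.0536574 ]), 'grip_force': 0.0, 'grip_width': 1.001914187260806}
```

View pics/top0.png

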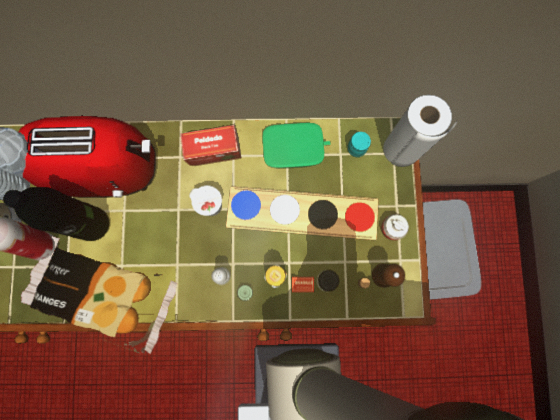

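View pics/side0.png

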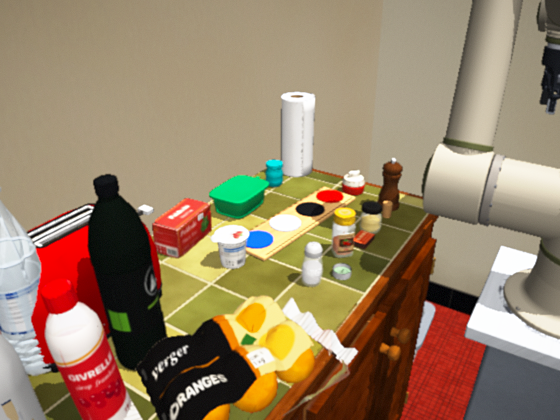

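The top view shows the row of coasters: blue (246,204), white (285,209), black (322,214), red (360,216). The timer is at (396,226), next to red, and the yoghurt pot is at (206,200).

What could be taken for each item:
- **Mill:** (388,274), or the cork (365,283).
- **Spice jar:** yellow lid at (276,275), or the green tin (245,292).
- **Salt shaker:** (221,275).
- **Small jar:** black lid at (328,281), or the turquoise look-alike (360,143), which I leave alone.

Next is a close crop to check these choices.

```bash
python3 - <<'E'
from h import *
a=cv2.imread('pics/top0.png')[180:310,190:420]; b=cv2.imread('pics/side0.png')[150:290,220:420]
a=cv2.resize(a,(600,339),interpolation=cv2.INTER_CUBIC)
b=cv2.resize(b,(371,260),interpolation=cv2.INTER_CUBIC)
o=np.zeros((600,600,3),np.uint8);o[:339]=a;o[340:,:371]=b
cv2.imwrite('pics/c0.png',o)
E
```

```text
(no output)
```

View pics/c0.png

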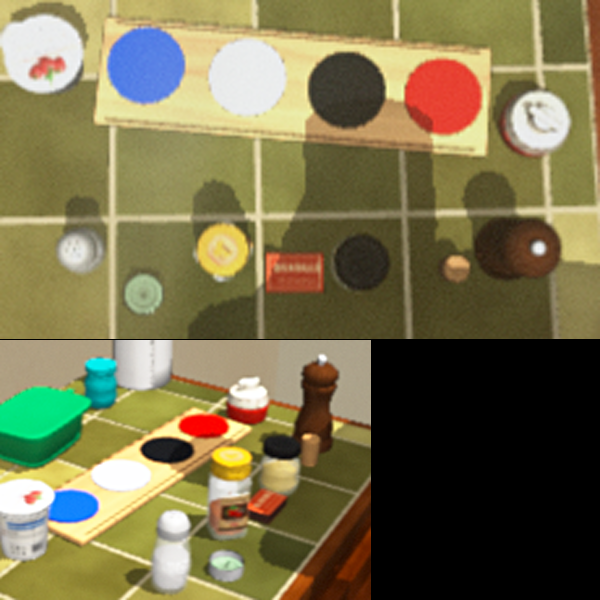

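The crop confirms the choices. The mill's nut is at top pixel (396,275), the yellow lid at (275,276), the black lid at (328,280) and the salt dome at (221,276). Low clutter sits next to them: a cork, a matchbox and a tin.

```bash
cat >> h.py <<'E'
def blob(m,box):
    x0,y0,x1,y1=box; k=np.zeros_like(m);k[y0:y1,x0:x1]=m[y0:y1,x0:x1]
    cs=cv2.findContours(k,cv2.RETR_EXTERNAL,cv2.CHAIN_APPROX_NONE)[0]
    q=max(cs,key=cv2.contourArea); (x,y),r=cv2.minEnclosingCircle(q); e=cv2.fitEllipse(q)
    return e[0],e[1],(x,y,r)
def rng(hsv,a,b): return cv2.inRange(hsv,np.array(a),np.array(b))
E
python3 - <<'E'
from h import *
c=grab('top');im=c['img'];s=cv2.cvtColor(im,cv2.COLOR_BGR2HSV)
B=(225,182,382,242)
ms={'blue':(rng(s,(100,120,60),(130,255,255)),B,14),'white':(rng(s,(0,0,170),(180,45,255)),(262,190,306,232),14),
'black':(rng(s,(0,0,0),(180,255,50)),(305,197,340,232),14),'red':(rng(s,(0,190,90),(8,255,255))|rng(s,(172,190,90),(180,255,255)),(340,198,378,235),14),
'ylid':(rng(s,(18,120,110),(32,255,255)),(258,258,296,292),100),'blid':(rng(s,(0,0,0),(180,255,40)),(314,266,342,296),66),
'nut':(rng(s,(0,0,140),(180,110,255)),(388,265,404,285),133),'salt':(rng(s,(0,0,110),(180,60,255)),(208,264,236,288),75),
}
for n,(m,b,z) in ms.items():
    try: e,ax,q=blob(m,b)
    except Exception as x: print(n,x);continue
    print(n,np.round(e,1),np.round(ax,1),ray(c,*e,z).round(1),ray(c,q[0],q[1],z).round(1))
for n,u,v,z in(('nut',396.2,275.1,135),('salt',220.7,275.8,85),('blid',328.4,280.4,66),('timer',395.5,226,55),('cork',364.8,282.7,30),('box',303,284,15),('tin',245,292.5,20),('pot',206,200,70)): print(n,ray(c,u,v,z).round())
d=grab('side')
for n,u,v,z in(('nut',220+321*.539,150+18*.539,135),('salt foot',220+170*.539,150+(586-340)*.539,0),('salt top',220+173*.539,150+(514-340)*.539,90),('blid top',220+281*.539,150+(445-340)*.539,66),('ylid',220+231*.539,150+(456-340)*.539,100)): print(n,ray(d,u,v,z).round())
E
```

```text
blue [245.5 204.5] [27.1 27.9] [628.3 139.3  14. ] [628.3 139.3  14. ]
white [284.4 209.2] [29.  29.1] [614.7  43.4  14. ] [614.8  43.7  14. ]
black OpenCV(4.12.0) /io/opencv/modules/imgproc/src/shapedescr.cpp:361: error: (-201:Incorrect size of input array) There should be at least 5 points to fit the ellipse in function 'fitEllipseNoDirect'

red [359.4 216.4] [26.9 27.8] [ 593.3 -141.    14. ] [ 592.2 -140.2   14. ]
ylid [275.1 275.5] [19.9 21. ] [451.9  66.7 100. ] [450.8  65.2 100. ]
blid [331.5 287. ] [3.7 5.9] [424.1 -60.2  66. ] [421.8 -60.1  66. ]
nut [396.3 275. ] [4.4 5.1] [ 446.7 -192.4  133. ] [ 446.7 -192.6  133. ]
salt [220.6 276. ] [15.8 17.6] [453.3 190.5  75. ] [453.4 190.7  75. ]
nut [ 447. -192.  135.]
salt [454. 189.  85.]
blid [439. -54.  66.]
timer [ 562. -218.   55.]
cork [ 432. -143.   30.]
box [432.   2.  15.]
tin [415. 141.  20.]
pot [630. 227.  70.]
nut [ 443. -183.  135.]
salt foot [450. 199.   0.]
salt top [451. 197.  90.]
blid top [435. -49.  66.]
ylid [449.  68. 100.]
```

```bash
python3 -m handwheel '[[[-1,0.44,0.45,0,0.6],[-1,0.44,0.45,0,0.6],[-1,0.44,0.45,0,0.6],[-1,0.44,0.45,0,0.6],[-1,0.44,0.45,0,0.6],[-1,0.44,0.45,0,0.6],[-1,0.44,0.45,0,0.6]]]' 40
python3 -m handwheel '[[[-1,0.44,0.45,0,0.6],[-1,0.44,0.45,0,0.6],[-1,0.44,0.45,0,0.6],[-1,0.44,0.45,0,0.6],[-1,0.44,0.45,0,0.6],[-1,0.44,0.45,0,0.6],[-1,0.44,0.45,0,0.6],[-1,0,0,0,0],[-1,0,0,0,0]]]'
cat >> h.py <<'E'
def to(x,y,z=None):
    "shift needed in units and yaw of the closing line"
    s=ctrl.sense();p=s['eef_pos'];q=s['ee_rot'];w,a,b,c=q
    ty=np.array([2*(a*b-w*c),1-2*(a*a+c*c)])
    yaw=(np.degrees(np.arctan2(ty[1],ty[0]))+90)%180-90
    print('t',round(s['time_s'],1),'p',p.round(1),'units',((np.array([x,y,p[2] if z is None else z])-p)/50).round(2),'yaw',yaw.round(1),'turn to -7:',((-7-yaw)/8).round(2),'w',round(s['grip_width'],2),'gf',round(s['grip_force'],1),'F',s['force'].round(1),'q',s['joints'].round(2))
E
python3 - <<'E'
from h import *
to(446,-191,91)
c=grab('side'); 
# red coaster/black coaster positions
t=grab('top'); print(ray(t,323,214.5,14))
E
```

```text
time_s: 0.9
eef_pos: [295.1, -347.3, 231.3]
ee_rot: [-0.0, 0.909, 0.417, 0.0]
force: [0.3, 0.9, -0.2]
grip_width: 1.0
grip_force: 0.0
time_s: 1.8
eef_pos: [448.4, -190.6, 231.1]
ee_rot: [-0.0, 0.75, 0.661, -0.0]
force: [-0.6, 0.5, 0.6]
grip_width: 0.998
grip_force: 0.0
t 1.8 p [ 448.4 -190.6  231.1] units [-0.05 -0.01 -2.8 ] yaw -7.3 turn to -7: 0.03 w 1.0 gf 0.0 F [-0.6  0.5  0.6] q [-0.64  0.23  1.61 -0.    1.3  -0.52]
[599.74554952 -51.34703886  14.        ]
```

```bash
python3 -m handwheel '[[[-1,-0.04,0,-0.5,0],[-1,0,0,-0.5,0],[-1,0,0,-0.5,0],[-1,0,0,-0.5,0],[-1,0,0,-0.4,0],[-1,0,0,-0.4,0],[-1,0,0,0,0]]]'
python3 - <<'E'
from h import *
to(446,-191,91)
c=grab('side')['img'][130:250,340:480]; cv2.imwrite('pics/m1.png',cv2.resize(c,None,fx=4,fy=4,interpolation=cv2.INTER_CUBIC))
E
```

```text
time_s: 2.6
eef_pos: [444.9, -190.9, 89.4]
ee_rot: [-0.002, 0.751, 0.66, -0.0]
force: [-0.1, -1.1, -0.0]
grip_width: 1.005
grip_force: 0.0
t 2.6 p [ 444.9 -190.9   89.4] units [ 0.02 -0.    0.03] yaw -7.4 turn to -7: 0.05 w 1.0 gf 0.0 F [-0.1 -1.1 -0. ] q [-0.65  0.4   1.79 -0.    0.96 -0.52]
```

View pics/m1.png

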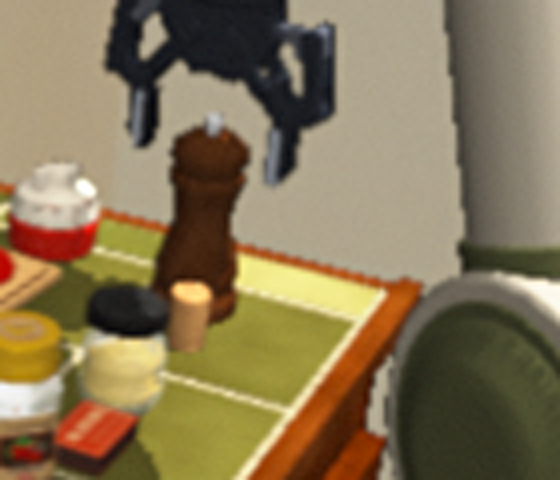

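The fingers straddle the head, with the midpoint at (208,162) in the crop and the head at (210,160). Closing now.

```bash
python3 -m handwheel '[[[1,0,0,0,0],[1,0,0,0,0],[1,0,0,0,0],[1,0,0,0,0],[1,0,0,0,0],[1,0,0,0,0],[1,0,0,0,0],[1,0,0,0,0]]]' 40
python3 -m handwheel '[[[1,0,0,0.3,0],[1,0,0,0.4,0],[1,0,0,0.4,0],[1,0,0,0.5,0],[1,0,0,0.4,0],[1,0,0,0,0]]]'
python3 - <<'E'
from h import *
to(593,-141,130)
c=grab('side')['img'][90:250,330:480]; cv2.imwrite('pics/m2.png',cv2.resize(c,None,fx=3,fy=3,interpolation=cv2.INTER_CUBIC))
E
```

```text
time_s: 3.45
eef_pos: [446.8, -191.3, 92.5]
ee_rot: [0.001, 0.751, 0.661, 0.0]
force: [-2.4, -0.1, 6.9]
grip_width: 0.539
grip_force: 40.1
time_s: 4.05
eef_pos: [447.3, -191.4, 193.7]
ee_rot: [0.002, 0.751, 0.661, 0.001]
force: [-0.0, 1.3, -2.9]
grip_width: 0.535
grip_force: 41.7
t 4.0 p [ 447.3 -191.4  193.7] units [ 2.91  1.01 -1.27] yaw -7.3 turn to -7: 0.03 w 0.53 gf 41.7 F [-0.   1.3 -2.9] q [-0.65  0.26  1.67  0.    1.21 -0.52]
```

View pics/m2.png

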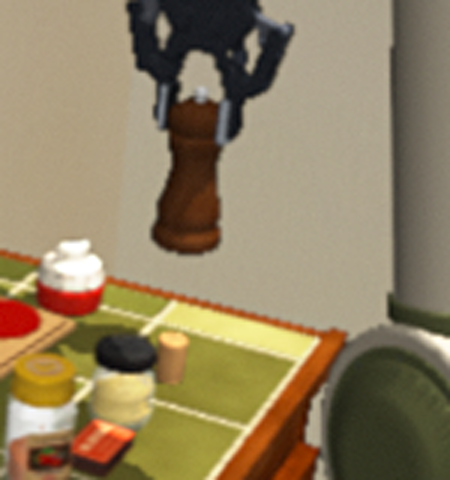

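```bash
python3 -m handwheel '[[[1,0.2,0.07,0,0],[1,0.36,0.13,0,0],[1,0.4,0.14,0,0],[1,0.4,0.14,0,0],[1,0.4,0.14,0,0],[1,0.4,0.14,0,0],[1,0.4,0.13,0,0],[1,0.25,0.08,0,0],[1,0.1,0.03,0,0],[1,0,0,0,0]]]'
python3 -m handwheel '[[[1,0,0,-0.3,0],[1,0,0,-0.4,0],[1,0,0,-0.3,0],[1,0,0,-0.2,0],[1,0,0,0,0]]]'
python3 - <<'E'
from h import *
to(593,-140.6,106.5)
c=grab('side')['img'][130:250,290:430]; cv2.imwrite('pics/m3.png',cv2.resize(c,None,fx=4,fy=4,interpolation=cv2.INTER_CUBIC))
E
```

```text
time_s: 5.1
eef_pos: [592.1, -140.3, 189.9]
ee_rot: [-0.001, 0.75, 0.661, -0.0]
force: [-0.1, -0.5, -2.6]
grip_width: 0.537
grip_force: 41.8
time_s: 5.6
eef_pos: [591.0, -140.8, 129.9]
ee_rot: [-0.001, 0.751, 0.661, -0.001]
force: [-0.8, -0.1, -3.3]
grip_width: 0.542
grip_force: 41.8
t 5.6 p [ 591.  -140.8  129.9] units [ 0.04  0.   -0.47] yaw -7.3 turn to -7: 0.04 w 0.54 gf 41.8 F [-0.8 -0.1 -3.3] q [-0.43  0.58  1.36 -0.    1.2  -0.3 ]
```

View pics/m3.png

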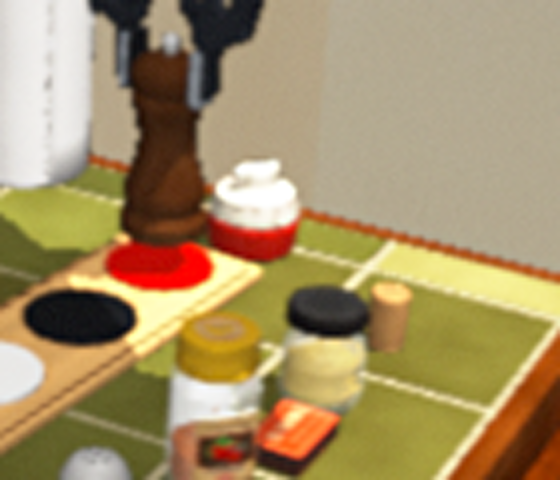

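The mill hangs upright over the red coaster, centred at about (160,250) in the crop. Lowering it.

```bash
python3 -m handwheel '[[[1,0.02,0,-0.2,0],[1,0.02,0,-0.15,0],[1,0,0,-0.08,0],[1,0,0,-0.03,0],[1,0,0,0,0]]]'
python3 -c "
from h import *
to(593,-140.6,106.5)"
```

```text
time_s: 6.15
eef_pos: [593.9, -140.9, 108.1]
ee_rot: [-0.0, 0.751, 0.661, -0.0]
force: [-1.0, 0.0, -2.7]
grip_width: 0.537
grip_force: 41.8
t 6.2 p [ 593.9 -140.9  108.1] units [-0.02  0.01 -0.03] yaw -7.3 turn to -7: 0.04 w 0.54 gf 41.8 F [-1.   0.  -2.7] q [-0.42  0.61  1.38 -0.    1.15 -0.3 ]
```

```bash
python3 -m handwheel '[[[1,0,0,-0.02,0],[1,0,0,-0.02,0],[1,0,0,0,0]]]'
python3 -m handwheel '[[[0.2,0,0,0,0],[0,0,0,0,0],[-0.5,0,0,0,0],[-1,0,0,0,0],[-1,0,0,0,0],[-1,0,0,0,0],[-1,0,0,0,0]]]'
python3 -m handwheel '[[[-1,0,0,0.3,0],[-1,0,0,0.5,0],[-1,0,0,0.6,0],[-1,0,0,0.6,0],[-1,0,0,0.4,0],[-1,0,0,0,0]]]'
python3 - <<'E'
from h import *
to(451,66,51)
t=grab('top')['img'][180:310,190:420]; cv2.imwrite('pics/t4.png',cv2.resize(t,None,fx=3,fy=3,interpolation=cv2.INTER_CUBIC))
E
```

```text
time_s: 6.45
eef_pos: [594.1, -141.0, 106.7]
ee_rot: [0.0, 0.751, 0.661, 0.0]
force: [0.1, 0.4, 0.8]
grip_width: 0.538
grip_force: 42.0
time_s: 7.15
eef_pos: [593.9, -140.9, 106.3]
ee_rot: [-0.0, 0.751, 0.661, -0.0]
force: [-0.5, 0.0, -0.1]
grip_width: 1.0
grip_force: 0.0
time_s: 7.75
eef_pos: [594.9, -141.2, 229.3]
ee_rot: [0.003, 0.751, 0.661, 0.001]
force: [0.1, 0.2, 0.0]
grip_width: 0.999
grip_force: 0.0
t 7.8 p [ 594.9 -141.2  229.3] units [-2.88  4.14 -3.57] yaw -7.3 turn to -7: 0.03 w 1.0 gf 0.0 F [0.1 0.2 0. ] q [-0.42  0.5   1.22 -0.    1.41 -0.3 ]
```

View pics/t4.png

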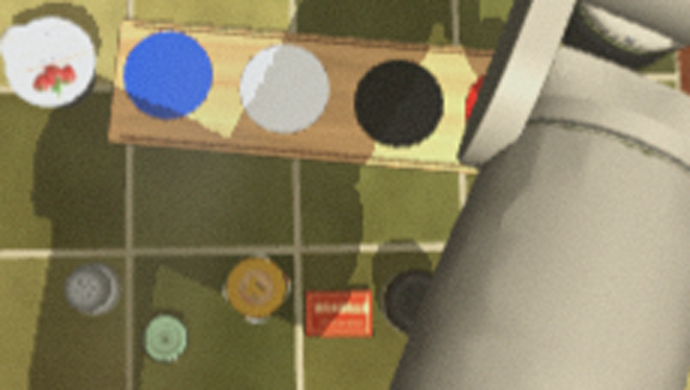

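The top view shows the black coaster clear at crop (398,102), full pixel (322.7,214.1). The spice jar, salt shaker and small jar haven't moved. Going to the spice jar next.

```bash
python3 -m handwheel '[[[-1,-0.2,0.28,0,0],[-1,-0.34,0.48,0,0],[-1,-0.38,0.55,0,0],[-1,-0.38,0.55,0,0],[-1,-0.38,0.55,0,0],[-1,-0.38,0.55,0,0],[-1,-0.38,0.55,0,0],[-1,-0.3,0.43,0,0],[-1,-0.14,0.2,0,0],[-1,0,0,0,0]]]'
python3 -m handwheel '[[[-1,0,0,-0.5,0],[-1,0,0,-0.5,0],[-1,0,0,-0.5,0],[-1,0,0,0,0]]]'
python3 - <<'E'
from h import *
to(451,66.5,51)
c=grab('side')['img'][130:270,280:400]; cv2.imwrite('pics/s1.png',cv2.resize(c,None,fx=3,fy=3,interpolation=cv2.INTER_CUBIC))
E
```

```text
time_s: 8.8
eef_pos: [449.3, 66.8, 225.7]
ee_rot: [-0.0, 0.75, 0.661, -0.0]
force: [0.1, -0.1, 0.1]
grip_width: 0.997
grip_force: 0.0
time_s: 9.2
eef_pos: [448.9, 65.3, 148.4]
ee_rot: [-0.002, 0.751, 0.66, -0.002]
force: [0.0, -0.3, 0.5]
grip_width: 1.002
grip_force: 0.0
t 9.2 p [448.9  65.3 148.4] units [ 0.04  0.02 -1.95] yaw -7.4 turn to -7: 0.04 w 1.0 gf 0.0 F [ 0.  -0.3  0.5] q [-0.11  0.25  1.81 -0.    1.08  0.01]
```

View pics/s1.png

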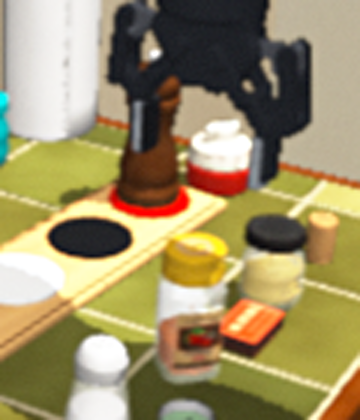

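The mill stands upright on the red coaster. The fingers straddle the spice jar, so I descend and grip.

```bash
python3 -m handwheel '[[[-1,0.04,0.02,-0.5,0],[-1,0,0,-0.5,0],[-1,0,0,-0.5,0],[-1,0,0,-0.4,0],[-1,0,0,0,0]]]'
python3 -m handwheel '[[[1,0,0,0,0],[1,0,0,0,0],[1,0,0,0,0],[1,0,0,0,0],[1,0,0,0,0],[1,0,0,0,0],[1,0,0,0,0],[1,0,0,0,0],[1,0,0,0,0]]]' 35
python3 -c "
from h import *
to(451,66.5,51)"
python3 -m handwheel '[[[1,0,0,0.2,0],[1,0,0,0.4,0],[1,0,0,0.5,0],[1,0,0,0.5,0],[1,0,0,0.4,0],[1,0,0,0,0]]]'
python3 - <<'E'
from h import *
to(600.7,-50.5,51)
c=grab('side')['img'][100:270,260:420]; cv2.imwrite('pics/s2.png',cv2.resize(c,None,fx=3,fy=3,interpolation=cv2.INTER_CUBIC))
E
```

```text
time_s: 9.75
eef_pos: [451.8, 66.7, 55.5]
ee_rot: [-0.001, 0.751, 0.661, -0.001]
force: [-0.5, 0.6, 0.5]
grip_width: 1.0
grip_force: 0.0
time_s: 10.65
eef_pos: [452.8, 67.0, 57.9]
ee_rot: [0.001, 0.751, 0.661, 0.001]
force: [-2.2, 0.2, 9.5]
grip_width: 0.57
grip_force: 34.7
t 10.7 p [452.8  67.   57.9] units [-0.04 -0.01 -0.14] yaw -7.3 turn to -7: 0.03 w 0.57 gf 34.7 F [-2.2  0.2  9.5] q [-0.11  0.4   1.9  -0.    0.84  0.02]
time_s: 11.25
eef_pos: [453.2, 67.0, 159.4]
ee_rot: [0.002, 0.751, 0.661, 0.002]
force: [1.3, -0.5, -1.5]
grip_width: 0.572
grip_force: 36.4
t 11.2 p [453.2  67.  159.4] units [ 2.95 -2.35 -2.17] yaw -7.3 turn to -7: 0.03 w 0.57 gf 36.4 F [ 1.3 -0.5 -1.5] q [-0.11  0.24  1.8   0.    1.1   0.02]
```

View pics/s2.png

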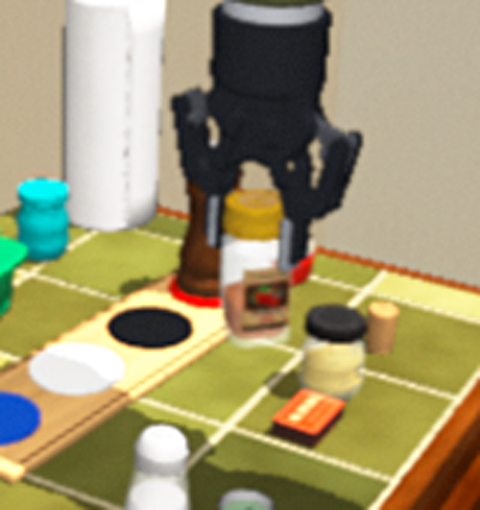

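```bash
python3 -m handwheel '[[[1,0.15,-0.12,0,0],[1,0.3,-0.24,0,0],[1,0.4,-0.32,0,0],[1,0.4,-0.32,0,0],[1,0.4,-0.32,0,0],[1,0.4,-0.32,0,0],[1,0.4,-0.32,0,0],[1,0.3,-0.24,0,0],[1,0.15,-0.12,0,0],[1,0.05,-0.03,0,0]]]'
python3 -m handwheel '[[[1,0,0,-0.3,0],[1,0,0,-0.5,0],[1,0,0,-0.5,0],[1,0,0,-0.2,0],[1,0,0,0,0]]]'
python3 - <<'E'
from h import *
to(600.7,-50.5,72)
c=grab('side')['img'][140:270,260:400]; cv2.imwrite('pics/s3.png',cv2.resize(c,None,fx=4,fy=4,interpolation=cv2.INTER_CUBIC))
E
```

```text
time_s: 12.3
eef_pos: [599.5, -51.0, 155.0]
ee_rot: [-0.001, 0.751, 0.66, -0.001]
force: [-0.4, 0.7, -0.2]
grip_width: 0.571
grip_force: 36.4
time_s: 12.8
eef_pos: [598.6, -49.9, 80.1]
ee_rot: [-0.001, 0.75, 0.661, -0.001]
force: [-0.2, -0.5, -0.5]
grip_width: 0.571
grip_force: 36.5
t 12.8 p [598.6 -49.9  80.1] units [ 0.04 -0.01 -0.16] yaw -7.3 turn to -7: 0.03 w 0.57 gf 36.5 F [-0.2 -0.5 -0.5] q [-0.28  0.63  1.43  0.    1.08 -0.15]
```

View pics/s3.png

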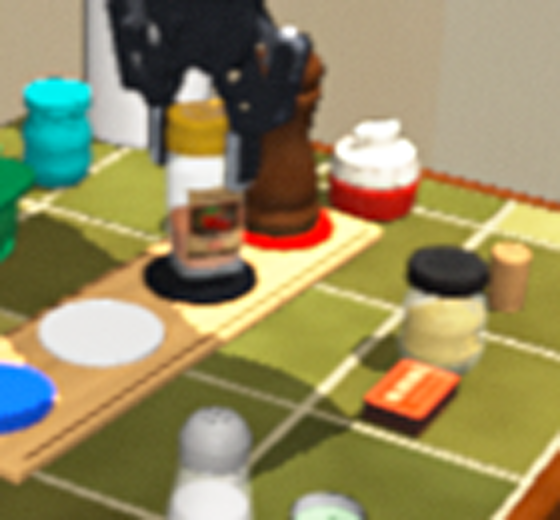

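The spice jar is upright over the black coaster, centred at (205,270) in the crop. Lowering it.

```bash
python3 -m handwheel '[[[1,0.02,0,-0.08,0],[1,0,0,-0.05,0],[1,0,0,-0.03,0],[1,0,0,-0.02,0],[1,0,0,0,0]]]'
python3 -c "
from h import *
to(600.7,-50.5,72)"
```

```text
time_s: 13.35
eef_pos: [600.5, -50.4, 72.4]
ee_rot: [0.0, 0.751, 0.661, 0.0]
force: [0.2, 0.2, -1.8]
grip_width: 0.571
grip_force: 36.5
t 13.3 p [600.5 -50.4  72.4] units [ 0.   -0.   -0.01] yaw -7.3 turn to -7: 0.04 w 0.57 gf 36.5 F [ 0.2  0.2 -1.8] q [-0.28  0.64  1.43  0.    1.07 -0.15]
```

```bash
python3 -m handwheel '[[[1,0,0,-0.02,0],[1,0,0,-0.02,0],[1,0,0,0,0]]]'
python3 -m handwheel '[[[0.1,0,0,0,0],[-0.2,0,0,0,0],[-0.6,0,0,0,0],[-1,0,0,0,0],[-1,0,0,0,0],[-1,0,0,0,0],[-1,0,0,0,0]]]'
python3 -m handwheel '[[[-1,0,0,0.3,0],[-1,0,0,0.5,0],[-1,0,0,0.6,0],[-1,0,0,0.6,0],[-1,0,0,0.6,0],[-1,0,0,0.3,0],[-1,0,0,0,0]]]'
python3 -c "
from h import *
to(453.5,191,26)"
```

```text
time_s: 13.65
eef_pos: [600.6, -50.6, 72.0]
ee_rot: [0.001, 0.751, 0.661, 0.0]
force: [-4.7, 0.3, 12.6]
grip_width: 0.576
grip_force: 37.7
time_s: 14.35
eef_pos: [600.4, -50.4, 70.2]
ee_rot: [-0.0, 0.751, 0.661, -0.0]
force: [0.6, 0.1, 0.0]
grip_width: 1.003
grip_force: 0.0
time_s: 15.05
eef_pos: [601.2, -50.5, 217.5]
ee_rot: [0.002, 0.751, 0.661, 0.001]
force: [0.0, -0.0, 0.6]
grip_width: 0.993
grip_force: 0.0
t 15.1 p [601.2 -50.5 217.5] units [-2.95  4.83 -3.83] yaw -7.3 turn to -7: 0.03 w 0.99 gf 0.0 F [ 0.  -0.   0.6] q [-0.28  0.49  1.27  0.    1.37 -0.15]
```

```bash
python3 -m handwheel '[[[-1,-0.15,0.25,0,0],[-1,-0.3,0.5,0,0],[-1,-0.4,0.65,0,0],[-1,-0.4,0.65,0,0],[-1,-0.4,0.65,0,0],[-1,-0.4,0.65,0,0],[-1,-0.4,0.65,0,0],[-1,-0.3,0.5,0,0],[-1,-0.17,0.28,0,0],[-1,-0.03,0.05,0,0]]]'
python3 -m handwheel '[[[-1,0,0,-0.4,0],[-1,0,0,-0.6,0],[-1,0,0,-0.6,0],[-1,0,0,-0.3,0],[-1,0,0,0,0]]]'
python3 - <<'E'
from h import *
to(453.5,191,26)
c=grab('side')['img'][140:300,230:390]; cv2.imwrite('pics/a1.png',cv2.resize(c,None,fx=3,fy=3,interpolation=cv2.INTER_CUBIC))
E
```

```text
time_s: 16.05
eef_pos: [450.9, 192.7, 214.1]
ee_rot: [-0.001, 0.75, 0.662, -0.001]
force: [-0.3, -0.1, 0.3]
grip_width: 0.999
grip_force: 0.0
time_s: 16.55
eef_pos: [451.4, 190.4, 117.7]
ee_rot: [-0.001, 0.751, 0.661, -0.002]
force: [0.1, -0.5, -0.4]
grip_width: 1.001
grip_force: 0.0
t 16.6 p [451.4 190.4 117.7] units [ 0.04  0.01 -1.83] yaw -7.3 turn to -7: 0.04 w 1.0 gf 0.0 F [ 0.1 -0.5 -0.4] q [ 0.16  0.37  1.75 -0.    1.04  0.29]
```

View pics/a1.png

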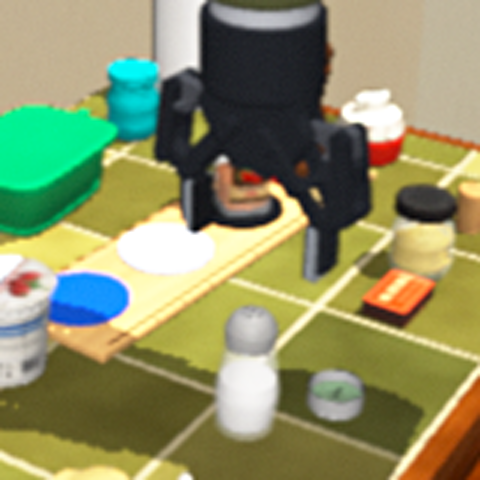

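The fingers' midpoint, (256,250) in the crop, lines up with the shaker's axis. Descending to grip.

```bash
python3 -m handwheel '[[[-1,0.02,0.01,-0.4,0],[-1,0.02,0,-0.5,0],[-1,0,0,-0.5,0],[-1,0,0,-0.3,0],[-1,0,0,-0.1,0],[-1,0,0,0,0]]]'
python3 -m handwheel '[[[1,0,0,0,0],[1,0,0,0,0],[1,0,0,0,0],[1,0,0,0,0],[1,0,0,0,0],[1,0,0,0,0],[1,0,0,0,0],[1,0,0,0,0],[1,0,0,0,0]]]' 35
python3 -c "
from h import *
to(614.7,43.4,26)"
python3 -m handwheel '[[[1,0,0,0.2,0],[1,0,0,0.4,0],[1,0,0,0.5,0],[1,0,0,0.5,0],[1,0,0,0.4,0],[1,0,0,0,0]]]'
python3 - <<'E'
from h import *
to(614.7,43.4)
c=grab('side')['img'][120:300,230:390]; cv2.imwrite('pics/a2.png',cv2.resize(c,None,fx=3,fy=3,interpolation=cv2.INTER_CUBIC))
E
```

```text
time_s: 17.2
eef_pos: [455.2, 191.5, 30.7]
ee_rot: [0.0, 0.751, 0.661, 0.0]
force: [0.4, -0.7, -0.4]
grip_width: 0.996
grip_force: 0.0
time_s: 18.1
eef_pos: [455.4, 191.8, 31.2]
ee_rot: [0.0, 0.751, 0.661, 0.001]
force: [-1.4, 0.4, 7.0]
grip_width: 0.457
grip_force: 34.5
t 18.1 p [455.4 191.8  31.2] units [ 3.19 -2.97 -0.1 ] yaw -7.3 turn to -7: 0.04 w 0.46 gf 34.5 F [-1.4  0.4  7. ] q [0.16 0.51 1.81 0.   0.82 0.29]
time_s: 18.7
eef_pos: [456.1, 191.9, 133.1]
ee_rot: [0.001, 0.751, 0.661, 0.002]
force: [-0.0, 0.3, -0.5]
grip_width: 0.458
grip_force: 35.1
t 18.7 p [456.1 191.9 133.1] units [ 3.17 -2.97  0.  ] yaw -7.3 turn to -7: 0.03 w 0.46 gf 35.1 F [-0.   0.3 -0.5] q [ 0.16  0.35  1.72 -0.    1.06  0.29]
```

View pics/a2.png

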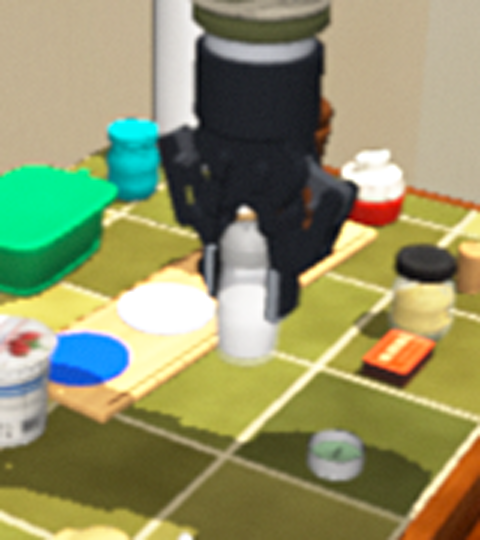

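The salt shaker is held upright. I carry it to the white coaster at (614.7,43.4).

```bash
python3 -m handwheel '[[[1,0.15,-0.14,0,0],[1,0.35,-0.33,0,0],[1,0.45,-0.42,0,0],[1,0.45,-0.42,0,0],[1,0.45,-0.42,0,0],[1,0.45,-0.42,0,0],[1,0.45,-0.42,0,0],[1,0.3,-0.28,0,0],[1,0.12,-0.12,0,0],[1,0,0,0,0]]]'
python3 -m handwheel '[[[1,0,0,-0.3,0],[1,0,0,-0.5,0],[1,0,0,-0.4,0],[1,0,0,-0.2,0],[1,0,0,0,0],[1,0,0,0,0]]]'
python3 - <<'E'
from h import *
to(614.7,43.4,45)
c=grab('side')['img'][150:270,230:380]; cv2.imwrite('pics/a3.png',cv2.resize(c,None,fx=4,fy=4,interpolation=cv2.INTER_CUBIC))
E
```

```text
time_s: 19.75
eef_pos: [613.4, 42.3, 129.0]
ee_rot: [-0.001, 0.751, 0.66, -0.001]
force: [-0.1, 0.9, -1.2]
grip_width: 0.455
grip_force: 35.1
time_s: 20.35
eef_pos: [613.6, 43.4, 61.1]
ee_rot: [0.0, 0.75, 0.661, 0.0]
force: [0.1, 0.9, -0.5]
grip_width: 0.457
grip_force: 35.1
t 20.4 p [613.6  43.4  61.1] units [ 0.02 -0.   -0.32] yaw -7.3 turn to -7: 0.03 w 0.46 gf 35.1 F [ 0.1  0.9 -0.5] q [-0.12  0.68  1.4   0.    1.06  0.01]
```

View pics/a3.png

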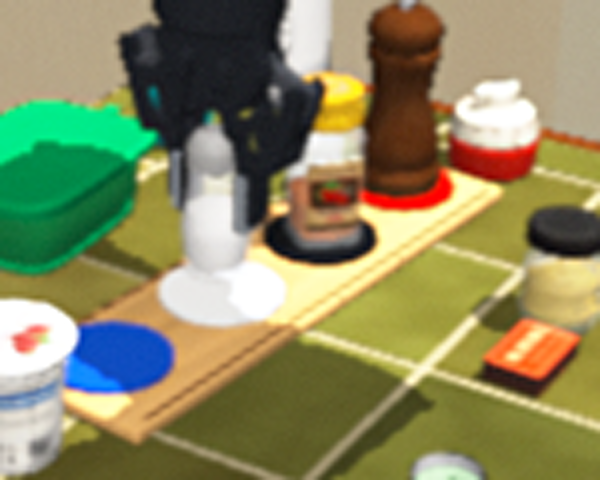

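The shaker's foot, at (212,262) in the crop, looks slightly left of the white coaster's centre at (222,292). I check that numerically before lowering.

```bash
python3 - <<'E'
from h import *
c=grab('side'); im=c['img']
print('coaster pred',proj(c,(614.7,43.4,14)),'foot pred',proj(c,(613.6,43.4,30)),'blue',proj(c,(628.3,139.3,14)),'black',proj(c,(600.7,-50.5,14)),'red',proj(c,(593,-140.7,14)))
s=cv2.cvtColor(im,cv2.COLOR_BGR2HSV)
print('blue obs',blob(rng(s,(100,120,60),(130,255,255)),(240,200,280,255)))
g=rng(s,(0,0,120),(180,50,255))
for v in range(192,236,3):
    x=np.where(g[v,262:310])[0]+262; print(v,x.min() if len(x) else 0,x.max() if len(x) else 0,len(x))
print(ray(c,285.5,223,14),ray(c,283,219,30),ray(c,320/4+230,238/4+150,14))
E
```

```text
coaster pred [284.12950257 221.83047025] foot pred [284.55396712 216.06046202] blue [255.9229294  237.91519054] black [309.05634604 207.81155587] red [328.68946199 195.14444197]
blue obs ((258.66546630859375, 239.11178588867188), (16.85881233215332, 26.860164642333984), (259.0, 240.5, 13.756916999816895))
192 278 306 15
195 273 290 14
198 273 290 15
201 276 290 15
204 276 290 15
207 276 292 17
210 276 309 20
213 276 290 15
216 276 296 21
219 271 300 30
222 270 301 32
225 270 300 31
228 273 297 25
231 283 287 5
234 0 0 0
[608.96889881  46.32976037  14.        ] [609.00277278  57.29566112  30.        ] [594.23442899 -44.02761345  14.        ]
```

```bash
python3 -m handwheel '[[[1,0,0,-0.15,0],[1,0,0,-0.1,0],[1,0,0,-0.04,0],[1,0,0,0,0],[1,0,0,-0.02,0],[1,0,0,0,0]]]'
python3 -c "
from h import *
to(614.7,43.4,45)"
```

```text
time_s: 21.05
eef_pos: [613.6, 43.2, 45.3]
ee_rot: [0.0, 0.751, 0.661, 0.0]
force: [-1.2, 0.7, 3.2]
grip_width: 0.455
grip_force: 35.8
t 21.1 p [613.6  43.2  45.3] units [ 0.02  0.   -0.01] yaw -7.3 turn to -7: 0.03 w 0.45 gf 35.8 F [-1.2  0.7  3.2] q [-0.12  0.7   1.41  0.    1.03  0.01]
```

```bash
python3 -m handwheel '[[[0.1,0,0,0,0],[-0.3,0,0,0,0],[-0.7,0,0,0,0],[-1,0,0,0,0],[-1,0,0,0,0],[-1,0,0,0,0],[-1,0,0,0,0]]]'
python3 -m handwheel '[[[-1,0,0,0.3,0],[-1,0,0,0.5,0],[-1,0,0,0.6,0],[-1,0,0,0.6,0],[-1,0,0,0.6,0],[-1,0,0,0.3,0],[-1,0,0,0,0]]]'
python3 -m handwheel '[[[-1,-0.2,-0.1,0,0],[-1,-0.4,-0.22,0,0],[-1,-0.45,-0.25,0,0],[-1,-0.45,-0.25,0,0],[-1,-0.45,-0.25,0,0],[-1,-0.45,-0.25,0,0],[-1,-0.45,-0.25,0,0],[-1,-0.4,-0.22,0,0],[-1,-0.2,-0.1,0,0],[-1,0,0,0,0]]]'
python3 - <<'E'
from h import *
to(438,-53,23)
c=grab('top');a=c['img'][170:300,190:420]; cv2.imwrite('pics/t5.png',cv2.resize(a,None,fx=3,fy=3,interpolation=cv2.INTER_CUBIC))
d=grab('side')['img']
for n,x,y,h in(('mill',593,-140.7,135),('spice',600.7,-50.5,100),('salt',614.7,43.4,90)): print(n,'top px pred',proj(c,(x,y,14+h)),'crop',(proj(c,(x,y,14+h))-[190,170])*3)
E
```

```text
time_s: 21.75
eef_pos: [613.4, 43.1, 44.7]
ee_rot: [-0.0, 0.751, 0.661, -0.0]
force: [-0.7, 0.8, -0.6]
grip_width: 0.999
grip_force: 0.0
time_s: 22.45
eef_pos: [614.4, 43.1, 193.3]
ee_rot: [0.002, 0.751, 0.661, 0.002]
force: [-0.2, -0.3, -1.0]
grip_width: 1.0
grip_force: 0.0
time_s: 23.45
eef_pos: [440.3, -51.6, 189.7]
ee_rot: [-0.0, 0.751, 0.66, -0.0]
force: [0.1, -0.4, 0.9]
grip_width: 1.0
grip_force: 0.0
t 23.4 p [440.3 -51.6 189.7] units [-0.05 -0.03 -3.33] yaw -7.4 turn to -7: 0.04 w 1.0 gf 0.0 F [ 0.1 -0.4  0.9] q [-0.38  0.17  1.79  0.    1.18 -0.25]
mill top px pred [370.17148751 206.67893053] crop [540.51446252 110.0367916 ]
spice top px pred [326.62233616 206.8271099 ] crop [409.86700847 110.48132971]
salt top px pred [284.40927419 202.26113276] crop [283.22782258  96.78339829]
```

View pics/t5.png

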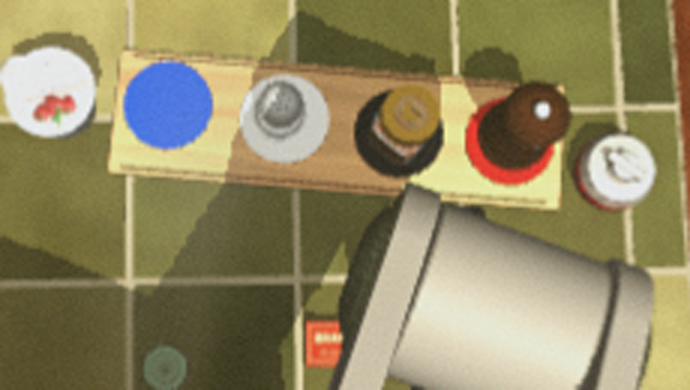

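Top view: the mill's nut at (541,109) and the spice lid at (410,111) match their predicted positions to within a pixel. The salt dome at (280,102) is within about 2 mm. All three stand upright on their coasters, so the small jar is next.

```bash
python3 -m handwheel '[[[-1,0,0,-0.4,0],[-1,0,0,-0.6,0],[-1,0,0,-0.5,0],[-1,0,0,-0.2,0],[-1,0,0,0,0]]]'
python3 - <<'E'
from h import *
to(438,-53,23)
c=grab('side');print(proj(c,(438,-53,66)),'lid obs ~ 371.9 205.5',ray(c,371.9,205.5,66),'tcp',proj(c,ctrl.sense()['eef_pos']))
im=c['img'][120:260,300:440]; cv2.imwrite('pics/j1.png',cv2.resize(im,None,fx=4,fy=4,interpolation=cv2.INTER_CUBIC))
E
```

```text
time_s: 24.05
eef_pos: [440.9, -50.9, 103.9]
ee_rot: [-0.001, 0.75, 0.661, -0.0]
force: [0.4, 0.2, 1.4]
grip_width: 1.001
grip_force: 0.0
t 24.1 p [440.9 -50.9 103.9] units [-0.06 -0.04 -1.62] yaw -7.3 turn to -7: 0.03 w 1.0 gf 0.0 F [0.4 0.2 1.4] q [-0.38  0.29  1.89  0.    0.96 -0.25]
[371.14114562 205.63084955] lid obs ~ 371.9 205.5 [436.78057977 -54.57662094  66.        ] tcp [370.96196114 190.35790349]
```

View pics/j1.png

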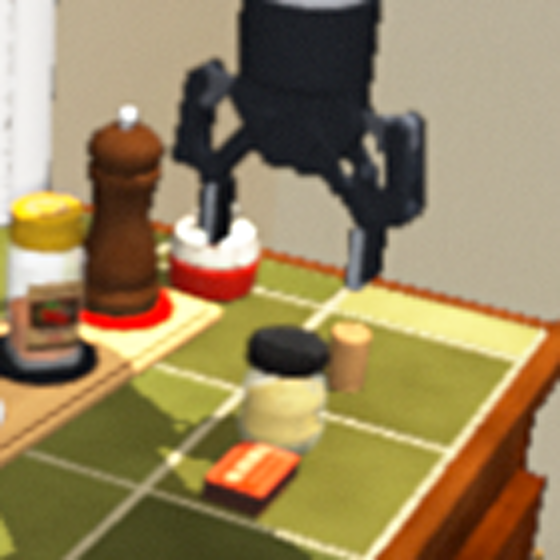

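The fingers' midpoint (285) lines up with the black lid (288) in the crop, and the matchbox is clear of both fingers. Descending to grip.

```bash
python3 -m handwheel '[[[-1,-0.05,-0.04,-0.4,0],[-1,0,0,-0.5,0],[-1,0,0,-0.4,0],[-1,0,0,-0.25,0],[-1,0,0,-0.05,0],[-1,0,0,0,0]]]'
python3 -m handwheel '[[[1,0,0,0,0],[1,0,0,0,0],[1,0,0,0,0],[1,0,0,0,0],[1,0,0,0,0],[1,0,0,0,0],[1,0,0,0,0],[1,0,0,0,0],[1,0,0,0,0]]]' 40
python3 -c "
from h import *
to(628.3,139.3,26)"
python3 -m handwheel '[[[1,0,0,0.2,0],[1,0,0,0.5,0],[1,0,0,0.6,0],[1,0,0,0.6,0],[1,0,0,0.5,0],[1,0,0,0.3,0],[1,0,0,0,0]]]'
python3 -c "
from h import *
to(628.3,139.3)"
```

```text
time_s: 24.7
eef_pos: [439.1, -53.5, 25.6]
ee_rot: [0.001, 0.751, 0.661, 0.0]
force: [0.0, -0.2, 0.3]
grip_width: 0.999
grip_force: 0.0
time_s: 25.6
eef_pos: [438.6, -53.5, 25.8]
ee_rot: [0.0, 0.75, 0.661, 0.0]
force: [-3.4, 1.7, 10.5]
grip_width: 0.557
grip_force: 39.6
t 25.6 p [438.6 -53.5  25.8] units [3.79 3.86 0.  ] yaw -7.3 turn to -7: 0.03 w 0.56 gf 39.6 F [-3.4  1.7 10.5] q [-0.39  0.43  1.96 -0.    0.75 -0.26]
time_s: 26.3
eef_pos: [439.2, -53.6, 161.9]
ee_rot: [0.002, 0.751, 0.661, 0.001]
force: [0.5, -0.1, -3.0]
grip_width: 0.552
grip_force: 42.4
t 26.3 p [439.2 -53.6 161.9] units [3.78 3.86 0.  ] yaw -7.3 turn to -7: 0.04 w 0.55 gf 42.4 F [ 0.5 -0.1 -3. ] q [-0.39  0.2   1.84  0.    1.1  -0.26]
```

```bash
python3 -m handwheel '[[[1,0.15,0.15,0,0],[1,0.35,0.35,0,0],[1,0.45,0.46,0,0],[1,0.45,0.46,0,0],[1,0.45,0.46,0,0],[1,0.45,0.46,0,0],[1,0.45,0.46,0,0],[1,0.45,0.46,0,0],[1,0.4,0.41,0,0],[1,0.2,0.2,0,0]]]'
python3 -m handwheel '[[[1,0,0,-0.3,0],[1,0,0,-0.5,0],[1,0,0,-0.5,0],[1,0,0,-0.5,0],[1,0,0,-0.1,0],[1,0,0,0,0],[1,0,0,0,0]]]'
python3 - <<'E'
from h import *
to(628.3,139.3,40)
c=grab('side')['img'][150:290,220:370]; cv2.imwrite('pics/j3.png',cv2.resize(c,None,fx=4,fy=4,interpolation=cv2.INTER_CUBIC))
E
```

```text
time_s: 27.3
eef_pos: [628.9, 142.7, 157.4]
ee_rot: [-0.001, 0.75, 0.661, -0.001]
force: [0.9, -0.5, -2.5]
grip_width: 0.559
grip_force: 42.3
time_s: 28.0
eef_pos: [629.0, 140.4, 65.7]
ee_rot: [0.0, 0.751, 0.661, 0.001]
force: [0.7, -1.3, -2.3]
grip_width: 0.558
grip_force: 42.3
t 28.0 p [629.  140.4  65.7] units [-0.01 -0.02 -0.51] yaw -7.3 turn to -7: 0.03 w 0.56 gf 42.3 F [ 0.7 -1.3 -2.3] q [0.04 0.73 1.29 0.   1.12 0.17]
```

View pics/j3.png

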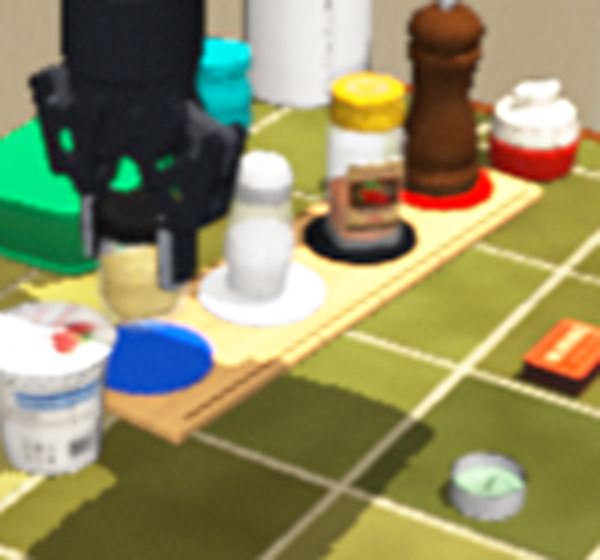

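The jar hangs upright over the blue coaster, in the same relation to it as the shaker had to white. The shaker now stands centred on white at (262,290). Lowering the jar.

```bash
python3 -m handwheel '[[[1,-0.01,-0.02,-0.2,0],[1,0,0,-0.15,0],[1,0,0,-0.08,0],[1,0,0,-0.04,0],[1,0,0,-0.02,0],[1,0,0,0,0]]]'
python3 -c "
from h import *
to(628.3,139.3,40)"
```

```text
time_s: 28.65
eef_pos: [628.0, 139.1, 40.3]
ee_rot: [0.0, 0.751, 0.661, 0.0]
force: [0.3, -0.7, -2.2]
grip_width: 0.557
grip_force: 42.4
t 28.6 p [628.  139.1  40.3] units [ 0.01  0.   -0.01] yaw -7.3 turn to -7: 0.04 w 0.56 gf 42.4 F [ 0.3 -0.7 -2.2] q [0.04 0.76 1.31 0.   1.07 0.16]
```

```bash
python3 -m handwheel '[[[1,0,0,-0.02,0],[1,0,0,-0.02,0],[1,0,0,0,0]]]'
python3 -m handwheel '[[[0.1,0,0,0,0],[-0.3,0,0,0,0],[-0.7,0,0,0,0],[-1,0,0,0,0],[-1,0,0,0,0],[-1,0,0,0,0],[-1,0,0,0,0]]]'
python3 -m handwheel '[[[-1,0,0,0.3,0],[-1,0,0,0.5,0],[-1,0,0,0.6,0],[-1,0,0,0.6,0],[-1,0,0,0.6,0],[-1,0,0,0.3,0],[-1,0,0,0,0]]]'
python3 -m handwheel '[[[-1,-0.3,-0.3,0,0],[-1,-0.45,-0.46,0,0],[-1,-0.45,-0.46,0,0],[-1,-0.45,-0.46,0,0],[-1,-0.45,-0.46,0,0],[-1,-0.45,-0.46,0,0],[-1,-0.45,-0.46,0,0],[-1,-0.3,-0.3,0,0],[-1,-0.2,-0.2,0,0],[-1,0,0,0,0]]]'
python3 - <<'E'
from h import *
c=grab('top');a=c['img'][170:270,190:420]; a=cv2.resize(a,None,fx=3,fy=3,interpolation=cv2.INTER_CUBIC)
p=(proj(c,(628.3,139.3,80))-[190,170])*3;print(p)
b=cv2.resize(grab('side')['img'][150:250,220:390],None,fx=2.9,fy=2.9,interpolation=cv2.INTER_CUBIC)
o=np.zeros((595,690,3),np.uint8);o[:300]=a;o[302:302+b.shape[0],:b.shape[1]]=b;cv2.imwrite('pics/f.png',o)
E
```

```text
time_s: 28.95
eef_pos: [628.2, 139.2, 39.9]
ee_rot: [0.0, 0.751, 0.661, 0.0]
force: [-5.4, -0.8, 7.5]
grip_width: 0.556
grip_force: 43.1
time_s: 29.65
eef_pos: [627.9, 139.1, 38.2]
ee_rot: [-0.0, 0.751, 0.661, -0.0]
force: [-0.2, -0.2, 0.5]
grip_width: 0.998
grip_force: 0.0
time_s: 30.35
eef_pos: [628.9, 139.2, 186.9]
ee_rot: [0.002, 0.751, 0.661, 0.002]
force: [-0.2, -0.3, 0.1]
grip_width: 0.997
grip_force: 0.0
time_s: 31.35
eef_pos: [452.3, -39.5, 183.1]
ee_rot: [-0.0, 0.751, 0.66, -0.0]
force: [0.6, 0.2, -0.5]
grip_width: 1.002
grip_force: 0.0
[158.73164671  87.61707386]
```

View pics/f.png

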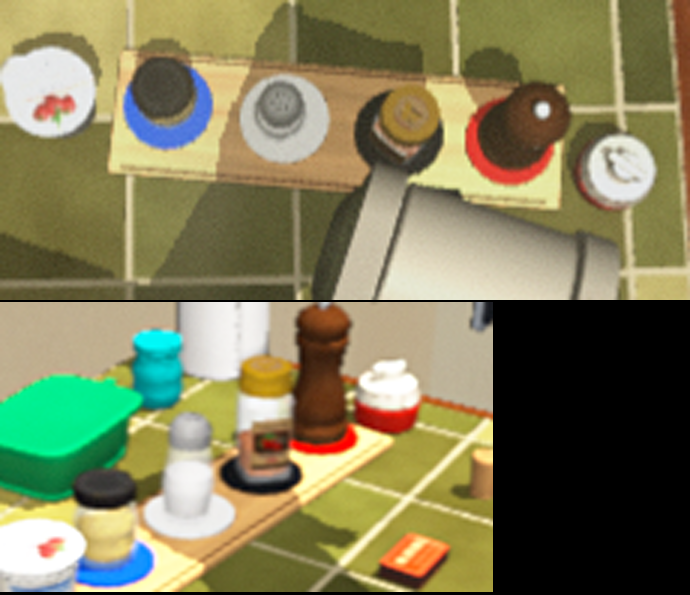

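All four stand upright and centred on their coasters: black lid at (163,88), salt at (280,103), spice at (410,111) and the mill's nut at (541,109). The timer hasn't moved, and the gripper is clear. Handing in.

```bash
python3 -c "
from rig import ctrl
print(ctrl.finish_job())"
```

```text
the job is handed in; nothing more can be done
None
```

I handed the job in at about 31 s: from the timer end, the mill is on red, the spice jar on black, the salt shaker on white and the small jar on blue, all upright and within about 4 mm of centre in the last pictures, with the timer not moved (the hand-in gave no verdict).

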